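# Dock the finned clamp tray

### The job

A stray violet tubing clamp is lying in the pocket of the docking board. First put the clamp into the amber tray, then, without lifting the tray off the board, slide it along the board into the pocket, finned end first, so that its fins go between the pocket's fins and it drops over the ledge and sits fully down, flat and square, with the clamp still in it. Leave the hemostat stand, the dispenser and the petri dish where they are, and take the hand away at the end.

Things in the scene. Friction and masses are not known exactly. Their poses are not given: they have to be found in the camera images.
- dock: Docking board, dark teal, fixed. Origin on the counter under the middle of the ledge where the board steps down into the pocket; +x = way into the pocket, z up. Apron: x -235 to 0, y +-105 mm, top 9 mm above the origin. Pocket: black floor, x 0 to 124, y -42 to +42 mm, floor at z 3 mm (6 mm below the apron). Side walls (10 mm thick) and end wall (x 124 to 136) up to z 31 mm.
- pocket_home (a point): Point fixed on the board, at x 52, y 0, z 17 mm in its frame, axes as the board's: where tray_centre lies when the tray is home (2 mm play fore and aft and to each side), tray x along board x.
- pocket_mouth (a point): Point fixed on the board, on the apron in the middle of the flared mouth, at x -33, y 0, z 9 mm in its frame. Here the flares' inner faces are 64 mm to either side; they narrow to 42 mm at the ledge (x 0). Flares are 8 mm thick, tops 31 mm above the counter.
- pocket_fins (a point): Middle of the three light grey fins at the pocket's far end, at x 115, y 0, z 14 mm in the board's frame. Fins centred at y -20, 0, 20 mm, each 9 mm thick, x 106 to 124, tops 25 mm above the counter.
- tray_centre (a point): Amber tray, 0.25 kg, loose on the apron: open box 100 (its x) x 80 (y) x 28 mm high, walls and floor 4 mm; the point is its middle, 14 mm above its underside. Four fins on its +x end reach to x = 70 mm, 5 mm thick, 21 mm tall, at y -30, -10, 10, 30, 1 mm above its underside. Starts up to 0.4 rad out of line with the board and 30 mm to either side.
- clamp_centre (a point): The violet tubing clamp, 20 g, loose, lying flat on the pocket's floor at the start: 40 mm long (its x), 14 mm wide (its y), 16 mm high; the point is at its centre, half-way up.
- stand: Bystander: slotted beech stand 60 (x) x 130 (y) x 55 mm high with three upright steel hemostats reaching 140 mm above the counter, loose, 0.9 kg. Origin under its centre. Stands beyond the board as seen from the robot.
- dispenser: Bystander: square grey push button dispenser 70 x 70 x 97 mm high, with a short spout to its -x, loose, 0.7 kg. Origin under its centre. Stands beyond the board as seen from the robot.
- petri: Bystander: covered smoked glass petri dish, 86 mm across, 16 mm high, loose, 90 g. Origin under its centre. Lies beside the pocket on the robot's side.
Mind the look-alikes: they are no part of the job. What is shaped like the part that bears tray_centre but green is not meant.

How it is judged:
By the outcome, as a careful person would: the job done as asked, in the order asked, and still so for the second after the job is handed in, with the robot touching nothing.
It also fails if it takes over 61 s, if anything falls off the work surface, if the arm or the gripper's body presses on something with over 40 N, if the wrist force passes 120 N, or if a joint passes its speed limit or range.

### The arm

A 7-joint arm with a two-finger parallel gripper is mounted at the origin on the work surface. World frame = base frame: x ahead of the robot, y to its left, z up, the work surface at z = 0. Lengths are in m, angles in rad, forces in N, time in s.
With the tool pointing down it reaches from about 0.425 to 0.825 m from the base axis. Payload 3.6 kg.
Tool frame: the origin (TCP) lies on the centre line of the jaws, within the pads' length; the fingertips stand 17 mm ahead of it and the grasp point (between the pads) lies 2 mm behind it (tips_ahead is the distance from the TCP to the fingertips, in m); z points along the fingers, y is the direction in which the jaws open and shut (so a half turn about z gives the same grasp; the last joint's range is limited). The gripper opens to 93 mm and grips with 3 to 60 N. Pads are 15 mm wide; open, the fingers measure 128 mm over their backs; the gripper's body (75 mm by 188 mm) begins 65 mm behind the grasp point.
Start: joints at [1.079, 0.615, -0.013, 1.423, 0.008, 1.103, -0.04], TCP at [0.291, -0.581, 0.236] pointing down, gripper open.
Joint ranges: [-3.12, 3.12], [-0.3, 2.06], [-1.34, 1.32], [0.26, 2.42], [-1.36, 4.5], [0.01, 1.98], [-2.84, 2.84]. Speed limits (rad/s): [2.79, 2.79, 3.14, 3.14, 3.14, 3.14, 3.14].

### API

Orientations are given as a unit quaternion [w, x, y, z].
In Python, from rig import observe, snapshot, camera_params, sign_off, tips_ahead gives the robot as it stands.
- The arm moves only by the tool send_rows, never from a script. Its argument "deltas" is a list of rows, each a list of 2 entries, a list of its own where there are three numbers: the shift along the tool's x, y, z in m, then the turn, a rotation vector about the tool's x, y, z in degrees. A call has 1 to 5 rows; each row is the pose to reach, as a shift and turn from the pose measured when the call began, along the tool's axes at that moment; what a row does not reach only later rows make up. A row lasts 1/10 s, in which the tool goes at most 50 mm and 8.59 degrees, less where a joint would pass 70% of its speed; a pose out of reach is approached as far as the arm can. A call with a gripper value outside its range is refused whole. "hand" is the opening, from 0 (shut) to 1 (fully open), set as the call begins (left out, the last holds). The fingers move at their own pace and stop on an object; "force" is the grip in N (left out, the last holds). Time passes only in rows, so rows that repeat a pose let the fingers close. It gives the time, the measured TCP pose, the force and the opening at its end, in the units of the state.
- observe(): the state, without advancing time (a new reading comes with each control period).
- snapshot(name): name is "side" or "top"; returns (picture, depth): 400x640x3 uint8, blue, green, red; 400x640 float32, m along the optical axis (not along the pixel's ray), 0 where there is no reading.
- camera_params(name): a dict with "intrinsics" (3x3 intrinsics, pixels), "rvec" (rotation vector, rad) and "tvec" (3), from world to camera coordinates, as OpenCV has them. Camera axes: x right, y down, z forward; pixel columns grow to the right and rows downward; lengths in m; the calibration is good to about 2 mm. A picture is of the moment at which its call begins. camera_params takes no time and is no camera call.
- sign_off(): hands the job in, once; it reports no verdict.
The state is a dict: "time": time; "q": joint angles; "joint_velocities": joint speeds; "joint_torque": joint torques, N m; "eef_pos": TCP position; "orientation": TCP orientation; "ft_force": force on the tool from outside, world axes, zero at the start; "moment": the same for the moment, N m; "gripper_width": opening from 0.0 (shut) to 1.0 (fully open).
Only numpy, scipy, OpenCV 4.12 (cv2) and the standard library are available. Lean on these libraries where they do the work, as an engineer would, in place of code of your own. Each camera call takes 0.05 s, during which the arm holds its last target.

## Working session

There is one attempt and no reset: what is moved stays moved. The work goes in short steps, Python scripts to look and compute and a tool call to move; the robot and the scene stay as the last step left them, time stands still between calls to the robot, and variables do not carry over. Pictures are saved under pics/ and viewed, and the job is handed in when it is done.

Besides the shell and the picture viewer there is one more tool, called as a command line: name --argument value ..., lists and objects as JSON in quotes. send_rows: Moves the arm, as the interface text tells. Its arguments: {"type":"object","properties":{"deltas":{"type":"array"},"hand":{"type":"number"},"force":{"type":"number"}},"required":["deltas"]}

```bash
ls; mkdir -p pics
cat > h.py <<'E'
import numpy as np,cv2
from rig import *
def cam(n):
    p=camera_params(n);K=np.array(p["intrinsics"],float);R=cv2.Rodrigues(np.array(p["rvec"],float))[0];t=np.array(p["tvec"],float).ravel();return K,R,t
def ray(n,uv,z):
    K,R,t=cam(n);uv=np.atleast_2d(np.array(uv,float));d=np.linalg.solve(K,np.c_[uv,np.ones(len(uv))].T);d=R.T@d;c=-R.T@t
    s=(z-c[2])/d[2];return (c[:,None]+s*d).T
def proj(n,P):
    K,R,t=cam(n);q=K@(R@np.atleast_2d(np.array(P,float)).T+t[:,None]);return (q[:2]/q[2]).T
def cloud(n,dep):
    K,R,t=cam(n);h,w=dep.shape;u,v=np.meshgrid(np.arange(w),np.arange(h))
    X=np.stack([(u-K[0,2])/K[0,0]*dep,(v-K[1,2])/K[1,1]*dep,dep],-1);return (X-t)@R
E
python3 - <<'E'
from h import *
s=observe();print(s["time"],s["eef_pos"],s["orientation"],s["gripper_width"],tips_ahead)
for n in("top","side"):
    im,d=snapshot(n);cv2.imwrite(f"pics/{n}0.png",im);np.save(f"{n}0.npy",d)
    K,R,t=cam(n);print(n,-R.T@t,K[0,0])
E
```

```text
pics
0.0 [ 0.2910204  -0.58037159  0.23449276] [-1.23995095e-03  9.73111851e-01  2.30329539e-01 -3.01552825e-04] 0.9998866020695029 0.017
top [0.45571019 0.05734369 0.80942821] 373.592259351156
side [ 0.41527044 -0.62003802  0.56080732] 459.9150775823558
```

View pics/top0.png

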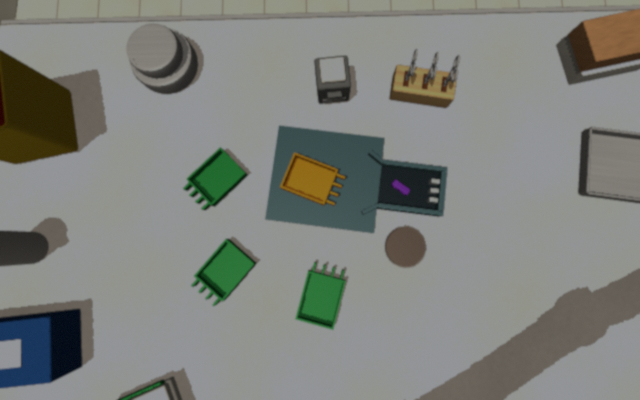

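View pics/side0.png

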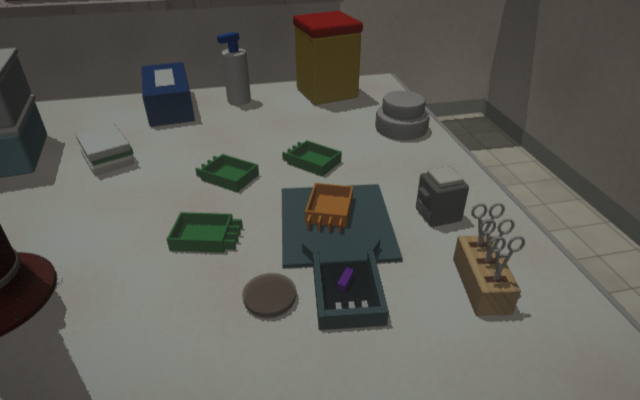

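The top picture shows the amber tray at (312,178), the violet clamp at (401,187) and the pocket fins at (434,189). The green look-alike trays are at (217,178), (225,268) and (322,296). The petri dish is at (405,246), the stand at (425,84) and the dispenser at (333,78). Only the amber tray and the violet clamp match the description.

```bash
cat > m.py <<'E'
from h import *
def comps(n,im,lo,hi,roi,amin=5):
    hsv=cv2.cvtColor(im,cv2.COLOR_BGR2HSV);m=cv2.inRange(hsv,lo,hi);k=np.zeros_like(m);x0,y0,x1,y1=roi;k[y0:y1,x0:x1]=m[y0:y1,x0:x1]
    return k
if __name__=="__main__":
    im=cv2.imread("pics/top0.png");d=np.load("top0.npy");C=cloud("top",d)
    for u,v in[(320,200),(321,200),(320,201)]:print(ray("top",[u,v],0.0))
    # dock apron corners by teal mask
    hsv=cv2.cvtColor(im,cv2.COLOR_BGR2HSV)
    for p in[(300,215),(312,178),(401,187),(434,189),(415,200),(405,246),(412,164),(440,205)]:print(p,hsv[p[1],p[0]],C[p[1],p[0]].round(4))
    crop=im[110:270,250:470];cv2.imwrite("pics/crop0.png",cv2.resize(crop,None,fx=3.6,fy=3.6,interpolation=cv2.INTER_CUBIC))
    print(hsv[187,396:408])
    s=cv2.imread("pics/side0.png")[170:340,260:420];cv2.imwrite("pics/crops0.png",cv2.resize(s,None,fx=3.5,fy=3.5,interpolation=cv2.INTER_CUBIC))
E
python3 m.py
```

```text
[[0.54436852 0.07637677 0.        ]]
[[0.54433705 0.07419673 0.        ]]
[[0.5421771  0.07640222 0.        ]]
(300, 215) [90 54 89] [0.5116 0.1195 0.0091]
(312, 178) [ 21 213 145] [0.5909 0.0928 0.0138]
(401, 187) [139 175 127] [ 0.5674 -0.0965  0.0209]
(434, 189) [ 36   9 139] [ 0.5613 -0.1645  0.0263]
(415, 200) [97 64 36] [ 0.5407 -0.1283  0.0062]
(405, 246) [13 68 90] [ 0.4431 -0.101   0.0156]
(412, 164) [90 61 79] [ 0.6147 -0.1196  0.031 ]
(440, 205) [90 61 80] [ 0.5269 -0.174   0.0307]
[[140 174 110]
 [139 173 121]
 [139 172 126]
 [139 171 128]
 [139 175 127]
 [139 175 127]
 [139 180 126]
 [139 176 126]
 [139 178 122]
 [139 175 115]
 [138 175 102]
 [137 165  85]]
```

View pics/crop0.png

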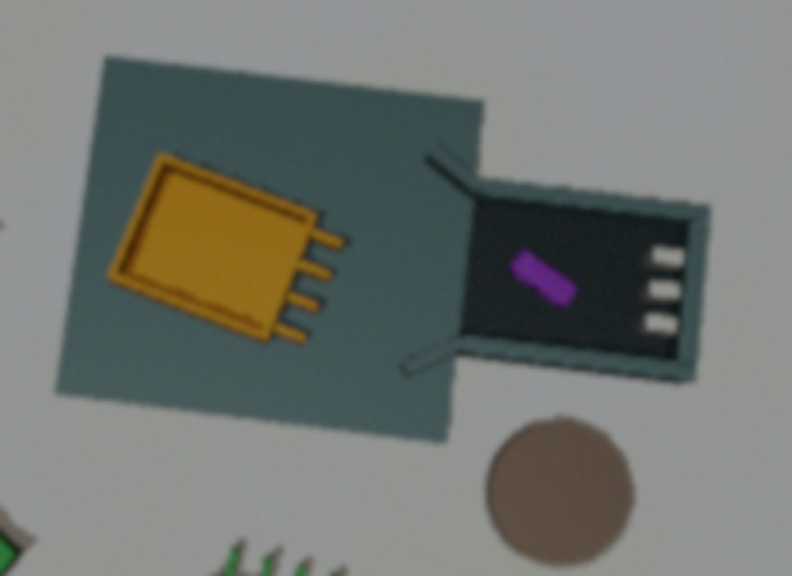

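View pics/crops0.png

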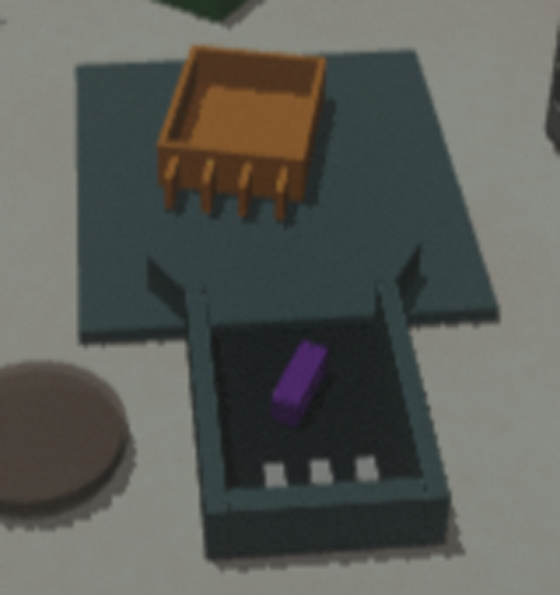

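```bash
cat > meas.py <<'E'
from h import *
def q(p,im,n,lo,hi,roi):
    hsv=cv2.cvtColor(im,cv2.COLOR_BGR2HSV);m=cv2.inRange(hsv,lo,hi);k=np.zeros_like(m);x0,y0,x1,y1=roi;k[y0:y1,x0:x1]=m[y0:y1,x0:x1];return k
def pix(k):
    v,u=np.nonzero(k);return np.c_[u,v].astype(float)
def rect(P):
    c,s,a=cv2.minAreaRect(P[:,:2].astype(np.float32)*1000);b=cv2.boxPoints((c,s,a));return np.array(c).round(1),np.array(s).round(1),round(a,2)
def board(im):
    k=q(0,im,"top",(80,25,20),(110,140,125),(255,115,460,240))
    k|=q(0,im,"top",(10,120,60),(30,255,255),(270,140,360,215))
    cs,_=cv2.findContours(cv2.morphologyEx(k,cv2.MORPH_CLOSE,np.ones((7,7))),cv2.RETR_EXTERNAL,cv2.CHAIN_APPROX_SIMPLE)
    c=max(cs,key=cv2.contourArea);return k,c
def tray(im,d):
    C=cloud("top",d);k=q(0,im,"top",(10,120,50),(30,255,255),(260,130,480,230))
    m=(k>0)
    P=ray("top",pix(m&(C[...,2]>.031)&(C[...,2]<.045)),.037)
    return P,k
if __name__=="__main__":
    im=cv2.imread("pics/top0.png");d=np.load("top0.npy")
    k,c=board(im);e=cv2.approxPolyDP(c,3,True)[:,0];print(e.tolist());print((ray("top",e,.009)[:,:2]*1000).round(1).tolist())
    P,kt=tray(im,d);print("rim",len(P),rect(P))
    F=q(0,im,"top",(0,0,105),(180,40,255),(425,175,443,202));n,l,st,ce=cv2.connectedComponentsWithStats(F)
    for i in range(1,n):print("fin",st[i,4],(ray("top",ce[i],.025)*1000).round(1))
    V=q(0,im,"top",(130,90,60),(150,255,255),(380,170,425,205));print("clamp",rect(ray("top",pix(V),.019)),(ray("top",pix(V).mean(0),.017)*1000).round(1))
    print(cv2.boxPoints(cv2.minAreaRect(P[:,:2].astype(np.float32)*1000)))
    V=cv2.imread("pics/side0.png");V=q(0,V,"side",(130,90,40),(150,255,255),(300,240,400,310));print("clamp side",(ray("side",pix(V).mean(0),.013)*1000).round(1))
    A=cv2.minAreaRect(c);print(A)
    Cc=cloud("top",d);B=cv2.inRange(cv2.cvtColor(im,cv2.COLOR_BGR2HSV),(80,25,20),(110,140,125))>0
    w=(Cc[...,2]>.027)&(Cc[...,2]<.036)&B;w[:,:365]=0;w[:,450:]=0;W=Cc[w];print("walls",rect(W),len(W))
E
python3 meas.py
```

```text
[[279, 126], [267, 219], [372, 232], [377, 208], [442, 214], [445, 167], [383, 160], [383, 138]]
[[709.6, 165.1], [504.0, 190.5], [473.3, -33.6], [524.4, -45.8], [509.6, -183.6], [611.4, -195.5], [629.0, -62.1], [678.3, -63.7]]
rim 399 (array([584.5,  89.5]), array([119.8,  80.4]), 67.66)
fin 32 [[ 579.  -168.8   25. ]]
fin 33 [[ 559.3 -165.3   25. ]]
fin 33 [[ 539.5 -162.2   25. ]]
clamp (array([567.5, -95.6]), array([41.4, 19.2]), 53.24) [[568.1 -96.3  17. ]]
[[524.56555   49.405533]
 [598.9501    18.841599]
 [644.4783   129.6453  ]
 [570.09375  160.20923 ]]
clamp side [[567.9 -96.7  13. ]]
((357.9937744140625, 182.58746337890625), (175.3268280029297, 95.2491226196289), 7.263245582580566)
walls (array([ 573.9, -105.7]), array([164.7, 135.2]), 84.52) 929
```

```bash
cat > fit.py <<'E'
from meas import *
im=cv2.imread("pics/top0.png");d=np.load("top0.npy");C=cloud("top",d)
k,c=board(im);cs,_=cv2.findContours(cv2.morphologyEx(k,cv2.MORPH_CLOSE,np.ones((7,7))),cv2.RETR_EXTERNAL,cv2.CHAIN_APPROX_NONE)
c=max(cs,key=cv2.contourArea)[:,0].astype(float)
def edge(a,b,z,n="top"):
    a=np.array(a,float);b=np.array(b,float);L=np.linalg.norm(b-a);t=(b-a)/L;r=c-a;s=r@t;o=r@np.array([-t[1],t[0]])
    P=ray(n,c[(s>6)&(s<L-6)&(abs(o)<2.5)],z)[:,:2]*1000
    f=cv2.fitLine(P.astype(np.float32),cv2.DIST_HUBER,0,.01,.01).ravel();return f,len(P)
for nm,a,b,z in[("rear",(279,126),(267,219),.009),("left",(279,126),(383,138),.009),("right",(267,219),(372,232),.009),("end",(442,214),(445,167),.031),("wallR",(377,208),(442,214),.031),("wallL",(445,167),(383,160),.031)]:
    f,n=edge(a,b,z);an=np.degrees(np.arctan2(f[1],f[0]));print(nm,n,f.round(3),round(an,2), "mod90",round(an%90,2))
K=q(0,im,"top",(80,10,10),(115,140,62),(375,160,445,215));
P=ray("top",pix(K&((C[...,2]<.012)*255).astype(np.uint8)),.003);print("floor",rect(P),len(P))
V=q(0,im,"top",(130,90,60),(150,255,255),(380,170,425,205))
P=ray("top",pix((V>0)&(C[...,2]>.015)),.019);print("clamp top",rect(P),P.mean(0)*1000,len(P))
cc,ev=np.linalg.eigh(np.cov(P[:,:2].T));print("yaw",np.degrees(np.arctan2(ev[1,1],ev[0,1])),np.sqrt(cc*12)*1000)
s=cv2.imread("pics/side0.png");ds=np.load("side0.npy");Cs=cloud("side",ds)
V=q(0,s,"side",(130,90,40),(150,255,255),(300,240,400,310));
P=ray("side",pix((V>0)&(Cs[...,2]>.016)),.019);print("clamp side top",rect(P),P.mean(0)*1000,len(P))
cc,ev=np.linalg.eigh(np.cov(P[:,:2].T));print("yaw",np.degrees(np.arctan2(ev[1,1],ev[0,1])),np.sqrt(cc*12)*1000)
F=q(0,s,"side",(0,0,90),(180,60,255),(325,298,375,313));n,l,st,ce=cv2.connectedComponentsWithStats(F)
for i in range(1,n):print("fin side",st[i,4],(ray("side",ce[i],.025)*1000).round(1))
E
python3 fit.py
```

```text
rear 81 [ 9.90000e-01 -1.39000e-01  6.06964e+02  1.79609e+02] -8.02 mod90 81.98
left 93 [1.3800e-01 9.9000e-01 6.9399e+02 5.0301e+01] 82.07 mod90 82.07
right 93 [1.4000e-01 9.9000e-01 4.8918e+02 7.5825e+01] 81.93 mod90 81.93
end 35 [ 9.90000e-01 -1.41000e-01  5.56154e+02 -1.84134e+02] -8.1 mod90 81.9
wallR 52 [ 1.43000e-01  9.90000e-01  5.14344e+02 -1.09689e+02] 81.78 mod90 81.78
wallL 49 [ 1.37000e-01  9.91000e-01  6.15718e+02 -1.23874e+02] 82.12 mod90 82.12
floor (array([ 574.3, -108.7]), array([140.8,  89.6]), 81.81) 1812
clamp top (array([569.1, -96.9]), array([39.5, 14.4]), 52.78) [569.07262306 -96.72425408  19.        ] 127
yaw 52.154500139506986 [14.64265102 39.96413756]
clamp side top (array([567.8, -98.1]), array([42.7, 14.5]), 53.7) [567.95259602 -98.3080217   19.        ] 163
yaw 54.79388858734476 [14.4900589  42.32182225]
fin side 34 [[ 579.8 -165.6   25. ]]
fin side 32 [[ 540.2 -160.5   25. ]]
fin side 33 [[ 560. -163.   25.]]
```

```bash
cat > go.py <<'E'
# usage: go.py x y z(mm TCP) yawOfToolY(deg)
import sys
from h import *
from scipy.spatial.transform import Rotation as Ro
def target(x,y,z,yaw):
    a=np.radians(yaw);ty=np.array([np.cos(a),np.sin(a),0]);tz=np.array([0,0,-1.]);return np.array([x,y,z])/1000,Ro.from_matrix(np.c_[np.cross(ty,tz),ty,tz])
def show():
    s=observe();q=np.array(s["orientation"]);R=Ro.from_quat(q[[1,2,3,0]]);y=R.as_matrix()[:,1]
    print("t",round(s["time"],2),"pos",(np.array(s["eef_pos"])*1000).round(1),"yawY",np.degrees(np.arctan2(y[1],y[0])).round(2),"tz",R.as_matrix()[:,2].round(3),"F",np.round(s["ft_force"],1),"M",np.round(s["moment"],2),"open",round(s["gripper_width"]*93,1),"q",np.round(s["q"],2));return np.array(s["eef_pos"]),R
if __name__=="__main__":
    p,R=show()
    a=list(map(float,sys.argv[1:]))
    for i in range(0,len(a),4):
        P,T=target(*a[i:i+4]);print("shift",R.inv().apply(P-p).round(4),"turn",np.degrees((R.inv()*T).as_rotvec()).round(2))
E
python3 go.py 568.5 -97.3 150 -36.7 568.5 -97.3 80 -36.7
python3 - <<'E'
from meas import *
im=cv2.imread("pics/top0.png");d=np.load("top0.npy");C=cloud("top",d)
k=q(0,im,"top",(10,120,50),(30,255,255),(270,140,360,215))
cs,_=cv2.findContours(k,cv2.RETR_EXTERNAL,cv2.CHAIN_APPROX_NONE);c=max(cs,key=cv2.contourArea)[:,0]
P=ray("top",c,.037)[:,:2]*1000
e=cv2.minAreaRect(P.astype(np.float32));print(e)
a=np.radians(-112.3);ex=np.array([np.cos(a),np.sin(a)]);ey=np.array([-ex[1],ex[0]]);c0=np.array([588.3,98.7]);r=P-c0;x=r@ex;y=r@ey
for nm,m in[("L",(y>34)&(abs(x)<40)),("R",(y<-34)&(abs(x)<40)),("back",(x<-44)&(abs(y)<32))]:
    f=cv2.fitLine(P[m].astype(np.float32),cv2.DIST_HUBER,0,.01,.01).ravel();print(nm,m.sum(),np.degrees(np.arctan2(f[1],f[0])).round(2),"x",x[m].mean().round(1),"y",y[m].mean().round(1))
E
```

```text
t 0.1 pos [ 291.1 -580.4  234.6] yawY -63.36 tz [-0.001  0.002 -1.   ] F [-0.1  0.1 -0.6] M [ 0.05 -0.    0.02] open 92.9 q [ 1.08  0.62 -0.01  1.42  0.01  1.1  -0.04]
shift [ 0.4646 -0.3073  0.0853] turn [ -0.13  -0.03 -26.66]
shift [ 0.4646 -0.3071  0.1553] turn [ -0.13  -0.03 -26.66]
((583.3482055664062, 89.47547912597656), (120.61275482177734, 82.50675964355469), 67.53150177001953)
L 36 67.61 x -0.2 y 39.0
R 35 67.82 x -0.7 y -41.4
back 27 -22.5 x -48.9 y 0.2
```

send_rows --deltas '[[[0.465,-0.307,0.06],[0,0,-26.7]],[[0.465,-0.307,0.06],[0,0,-26.7]],[[0.465,-0.307,0.06],[0,0,-26.7]],[[0.465,-0.307,0.06],[0,0,-26.7]],[[0.465,-0.307,0.06],[0,0,-26.7]]]' --hand 0.4 --force 15

```text
time: 0.6
eef_pos: [0.4155, -0.3636, 0.2083]
orientation: [-0.001, 0.894, 0.449, -0.0]
ft_force: [1.2, -0.0, -0.1]
gripper_width: 0.619
```

```bash
python3 go.py 568.5 -97.3 120 -36.7
```

```text
t 0.6 pos [ 415.5 -363.6  208.3] yawY -36.68 tz [-0.001  0.003 -1.   ] F [ 1.2 -0.  -0.1] M [-0.01 -0.09 -0.  ] open 57.6 q [ 0.78  0.5  -0.15  1.74  0.09  0.91 -0.05]
shift [ 0.3049 -0.0361  0.0887] turn [-0.15 -0.07  0.02]
```

send_rows --deltas '[[[0.05,-0.006,0.01],[0,0,0]],[[0.1,-0.012,0.015],[0,0,0]],[[0.15,-0.018,0.02],[0,0,0]],[[0.2,-0.024,0.03],[0,0,0]],[[0.25,-0.03,0.04],[0,0,0]]]'

```text
time: 1.1
eef_pos: [0.5379, -0.1494, 0.1696]
orientation: [-0.001, 0.894, 0.449, -0.0]
ft_force: [0.7, -0.6, -0.1]
gripper_width: 0.399
```

```bash
python3 go.py 568.5 -97.3 60 -36.7 568.5 -97.3 24 -36.7
```

```text
t 1.1 pos [ 537.9 -149.4  169.6] yawY -36.69 tz [-0.001  0.002 -1.   ] F [ 0.7 -0.6 -0.1] M [-0.06 -0.06 -0.03] open 37.1 q [ 0.33  0.55 -0.16  1.77  0.11  0.83 -0.51]
shift [ 0.0599 -0.0062  0.1097] turn [-0.15 -0.06  0.01]
shift [ 0.0599 -0.0062  0.1457] turn [-0.15 -0.06  0.01]
```

send_rows --deltas '[[[0.04,-0.004,0.02],[0,0,0]],[[0.06,-0.0062,0.05],[0,0,0]],[[0.06,-0.0062,0.08],[0,0,0]],[[0.06,-0.0062,0.1],[0,0,0]],[[0.06,-0.0062,0.1],[0,0,0]]]'

```text
time: 1.6
eef_pos: [0.566, -0.0967, 0.0665]
orientation: [-0.004, 0.894, 0.449, -0.003]
ft_force: [-0.5, 0.6, -0.4]
gripper_width: 0.399
```

```bash
python3 go.py 568.5 -97.3 24 -36.7
python3 - <<'E'
from h import *
s=snapshot("side")[0];cv2.imwrite("pics/s1.png",cv2.resize(s[150:350,250:450],None,fx=3,fy=3))
E
```

```text
t 1.6 pos [566.  -96.7  66.5] yawY -36.65 tz [-0.009  0.003 -1.   ] F [-0.5  0.6 -0.4] M [-0.03  0.04  0.02] open 37.1 q [ 0.21  0.72 -0.13  1.8   0.14  0.64 -0.64]
shift [0.0012 0.0028 0.0425] turn [-0.53  0.16  0.05]
```

View pics/s1.png

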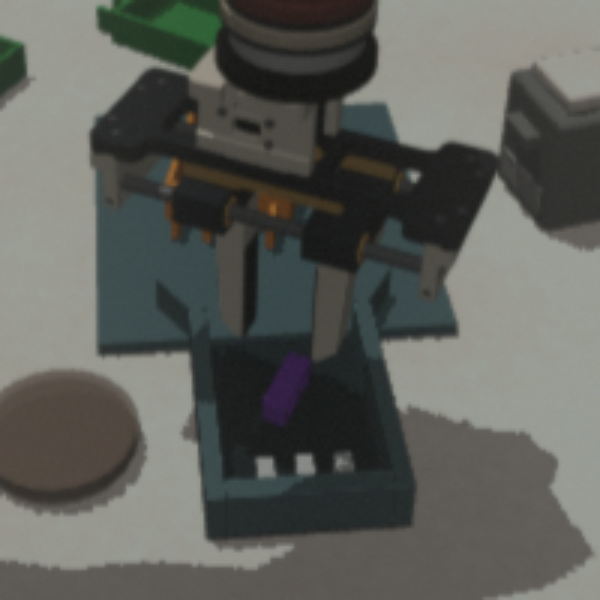

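The fingers stand open above the pocket on either side of the clamp (crop pixel 287,388), so I descend.

send_rows --deltas '[[[0.001,0.0028,0.015],[-0.5,0.1,0]],[[0.001,0.0028,0.03],[-0.5,0.1,0]],[[0.001,0.0028,0.042],[-0.5,0.1,0]],[[0.001,0.0028,0.042],[-0.5,0.1,0]],[[0.001,0.0028,0.042],[-0.5,0.1,0]]]'

```text
time: 2.15
eef_pos: [0.5705, -0.0981, 0.027]
orientation: [0.001, 0.894, 0.449, 0.002]
ft_force: [0.6, 0.4, 0.2]
gripper_width: 0.4
```

```bash
python3 go.py 568.5 -97.3 24 -36.7
```

```text
t 2.15 pos [570.5 -98.1  27. ] yawY -36.7 tz [ 0.004 -0.001 -1.   ] F [0.6 0.4 0.2] M [-0.04 -0.01  0.01] open 37.2 q [ 0.2   0.78 -0.11  1.82  0.15  0.54 -0.65]
shift [-0.0006 -0.0021  0.003 ] turn [ 0.22 -0.08  0.  ]
```

send_rows --deltas '[[[-0.0005,-0.002,0.003],[0,0,0]],[[-0.0005,-0.002,0.003],[0,0,0]],[[-0.0005,-0.002,0.003],[0,0,0]],[[-0.0005,-0.002,0.003],[0,0,0]],[[-0.0005,-0.002,0.003],[0,0,0]]]' --hand 0 --force 15

```text
time: 2.65
eef_pos: [0.5689, -0.0973, 0.0244]
orientation: [0.002, 0.894, 0.449, 0.002]
ft_force: [-0.1, -0.5, 2.4]
gripper_width: 0.15
```

```bash
python3 go.py 568.5 -97.3 150 -36.7
```

```text
t 2.65 pos [568.9 -97.3  24.4] yawY -36.7 tz [ 0.004 -0.001 -1.   ] F [-0.1 -0.5  2.4] M [ 0.02  0.04 -0.02] open 13.9 q [ 0.2   0.78 -0.11  1.83  0.15  0.53 -0.65]
shift [ 0.      0.0002 -0.1256] turn [ 0.25 -0.1  -0.  ]
```

send_rows --deltas '[[[0,0,-0.02],[0,0,0]],[[0,0,-0.05],[0,0,0]],[[0,0,-0.085],[0,0,0]],[[0,0,-0.1],[0,0,0]],[[0,0,-0.1],[0,0,0]]]'

```text
time: 3.15
eef_pos: [0.5702, -0.0974, 0.1269]
orientation: [0.003, 0.894, 0.448, 0.004]
ft_force: [0.3, 0.5, -0.7]
gripper_width: 0.149
```

```bash
python3 go.py 584.8 91.5 120 -112.3
```

```text
t 3.15 pos [570.2 -97.4 126.9] yawY -36.71 tz [ 0.01  -0.002 -1.   ] F [ 0.3  0.5 -0.7] M [-0.07 -0.07  0.03] open 13.8 q [ 0.22  0.63 -0.14  1.77  0.12  0.74 -0.63]
shift [ 0.1602 -0.1013  0.0067] turn [ 0.29 -0.58 75.59]
```

send_rows --deltas '[[[0.035,-0.022,0],[0,0,8.5]],[[0.07,-0.044,0],[0,0,17]],[[0.105,-0.066,0],[0,0,25.5]],[[0.14,-0.088,0],[0,0,34]],[[0.16,-0.101,0.005],[0,0,42.5]]]'

```text
time: 3.65
eef_pos: [0.5843, 0.0962, 0.1205]
orientation: [0.0, 0.996, 0.094, 0.005]
ft_force: [0.2, 0.8, -0.6]
gripper_width: 0.151
```

```bash
python3 go.py 584.8 91.5 90 -112.3
```

```text
t 3.65 pos [584.3  96.2 120.5] yawY -79.27 tz [ 0.009  0.    -1.   ] F [ 0.2  0.8 -0.6] M [ 0.06  0.04 -0.03] open 14.0 q [-0.26  0.65  0.09  1.74 -0.08  0.75 -1.51]
shift [-0.0006  0.0047  0.0305] turn [-0.08 -0.53 33.03]
```

send_rows --deltas '[[[-0.0005,0.0045,0.01],[0,-0.5,8.5]],[[-0.0005,0.0045,0.02],[0,-0.5,17]],[[-0.0005,0.0045,0.03],[0,-0.5,25.5]],[[-0.0005,0.0045,0.03],[0,-0.5,33]],[[-0.0005,0.0045,0.03],[0,-0.5,33]]]'

```text
time: 4.15
eef_pos: [0.5836, 0.0917, 0.0885]
orientation: [0.001, 0.981, -0.193, -0.001]
ft_force: [-0.3, 0.4, -0.3]
gripper_width: 0.148
```

```bash
python3 go.py 584.8 91.5 36 -112.3
python3 - <<'E'
from h import *
s=snapshot("side")[0];cv2.imwrite("pics/s2.png",cv2.resize(s[120:320,240:440],None,fx=3,fy=3))
E
```

```text
t 4.15 pos [583.6  91.7  88.5] yawY -112.23 tz [-0.003 -0.    -1.   ] F [-0.3  0.4 -0.3] M [0.09 0.   0.04] open 13.8 q [-0.34  0.71  0.25  1.76 -0.25  0.71 -1.93]
shift [ 0.0013 -0.0003  0.0525] turn [0.09 0.15 0.07]
```

View pics/s2.png

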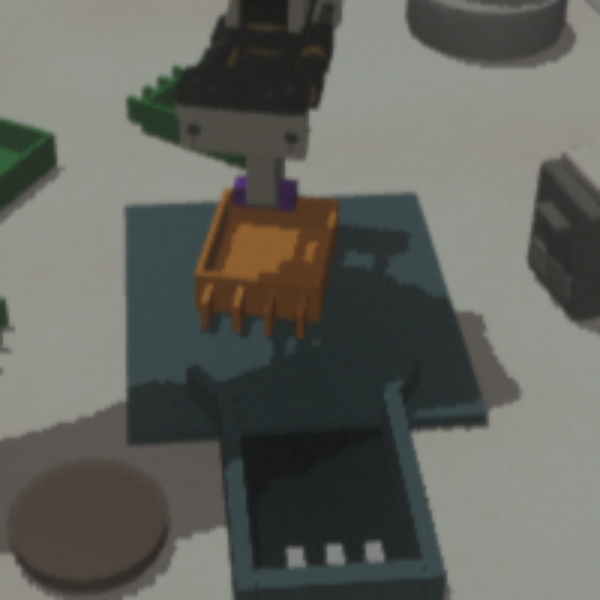

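The clamp is held above the tray (crop pixel 265,192), and its shadow falls inside the tray. I lower it into the tray.

send_rows --deltas '[[[0.001,0,0.02],[0,0,0]],[[0.001,0,0.036],[0,0,0]],[[0.001,0,0.047],[0,0,0]],[[0.001,0,0.052],[0,0,0]],[[0.001,0,0.052],[0,0,0]]]'

```text
time: 4.7
eef_pos: [0.5845, 0.0911, 0.0365]
orientation: [0.0, 0.982, -0.191, -0.001]
ft_force: [-0.3, -0.1, -0.5]
gripper_width: 0.15
```

```bash
python3 go.py 584.8 91.5 35.5 -112.3
```

```text
t 4.7 pos [584.5  91.1  36.5] yawY -112.06 tz [-0.003 -0.    -1.   ] F [-0.3 -0.1 -0.5] M [0.04 0.01 0.05] open 14.0 q [-0.32  0.79  0.21  1.78 -0.27  0.6  -1.9 ]
shift [ 0.0001 -0.0004  0.001 ] turn [0.08 0.16 0.24]
```

send_rows --deltas '[[[0,0,0.0015],[0,0,0]],[[0,0,0.0015],[0,0,0]],[[0,0,0.0015],[0,0,0]]]'

```text
time: 5.0
eef_pos: [0.5849, 0.0912, 0.0355]
orientation: [0.0, 0.982, -0.191, -0.001]
ft_force: [-0.3, 0.3, 0.1]
gripper_width: 0.146
```

send_rows --deltas '[[[0,0,0],[0,0,0]],[[0,0,0],[0,0,0]],[[0,0,0],[0,0,0]]]' --hand 0.24

```text
time: 5.3
eef_pos: [0.585, 0.0912, 0.0357]
orientation: [0.0, 0.982, -0.191, -0.001]
ft_force: [-1.2, -0.6, 0.5]
gripper_width: 0.235
```

send_rows --deltas '[[[0,0,-0.015],[0,0,0]],[[0,0,-0.03],[0,0,0]],[[0,0,-0.06],[0,0,0]],[[0,0,-0.09],[0,0,0]],[[0,0,-0.1],[0,0,0]]]'

```text
time: 5.8
eef_pos: [0.5876, 0.0912, 0.1404]
orientation: [-0.001, 0.982, -0.191, 0.003]
ft_force: [0.5, -0.3, -0.0]
gripper_width: 0.24
```

```bash
python3 go.py
python3 - <<'E'
from h import *
for n in("top","side"):
    s,d=snapshot(n);cv2.imwrite(f"pics/{n}3.png",s);np.save(f"{n}3.npy",d)
    c=s[110:260,250:450] if n=="top" else s[150:300,250:450]
    cv2.imwrite(f"pics/{n}3c.png",cv2.resize(c,None,fx=3.5,fy=3.5))
E
```

```text
t 5.8 pos [587.6  91.2 140.4] yawY -112.06 tz [ 0.007  0.001 -1.   ] F [ 0.5 -0.3 -0. ] M [ 0.16 -0.06 -0.01] open 22.3 q [-0.36  0.64  0.27  1.71 -0.22  0.81 -1.94]
```

View pics/side3c.png

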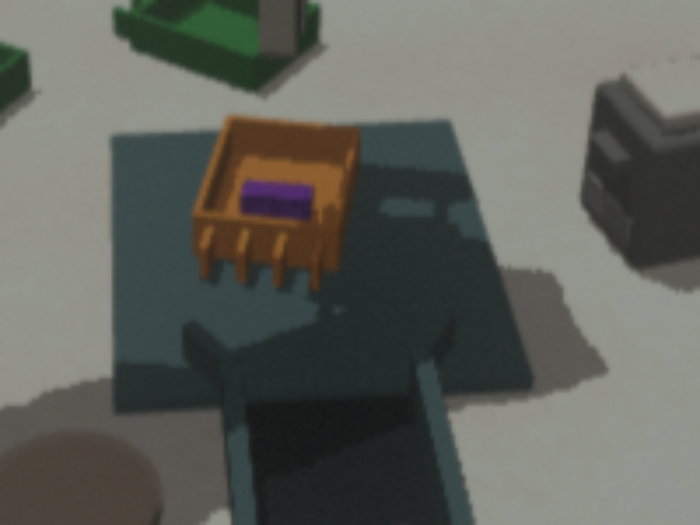

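View pics/top3c.png

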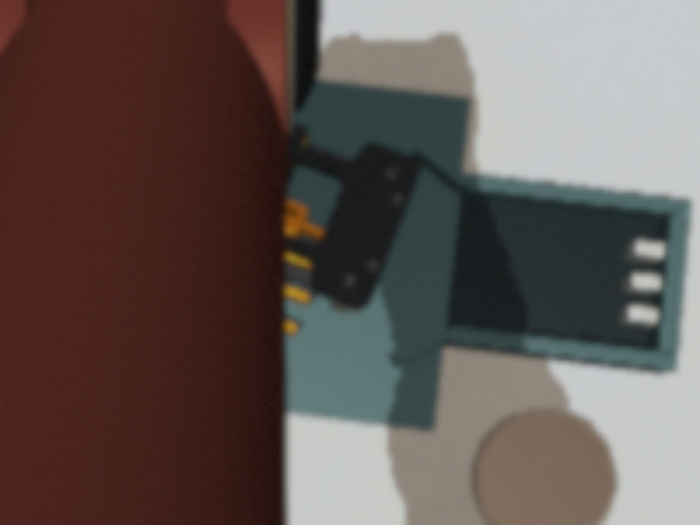

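The clamp lies flat in the tray at side-crop pixel (277,200). The tray is still where it was. Next I grip its rear wall.

```bash
python3 go.py 606 143.3 100 -112.3
```

```text
t 5.9 pos [586.5  91.4 138.2] yawY -112.04 tz [ 0.003  0.001 -1.   ] F [-0.3  0.4 -0.2] M [ 0.07 -0.04 -0.04] open 22.1 q [-0.36  0.65  0.27  1.72 -0.22  0.81 -1.94]
shift [-0.0015 -0.0554  0.0383] turn [-0.13 -0.16  0.26]
```

send_rows --deltas '[[[-0.0015,-0.03,0],[0,0,0.2]],[[-0.0015,-0.0554,0.01],[0,0,0.2]],[[-0.0015,-0.0554,0.038],[0,0,0.2]],[[-0.0015,-0.0554,0.055],[0,0,0.2]],[[-0.0015,-0.0554,0.055],[0,0,0.2]]]' --hand 0.33

```text
time: 6.4
eef_pos: [0.6028, 0.1431, 0.0791]
orientation: [0.001, 0.981, -0.193, -0.003]
ft_force: [-0.1, -0.2, -0.0]
gripper_width: 0.326
```

```bash
python3 go.py 606 143.3 35 -112.3;python3 - <<'E'
from h import *
s,d=snapshot("side");cv2.imwrite("pics/side4c.png",cv2.resize(s[120:270,250:450],None,fx=3.5,fy=3.5))
E
```

```text
t 6.4 pos [602.8 143.1  79.1] yawY -112.23 tz [-0.005 -0.001 -1.   ] F [-0.1 -0.2 -0. ] M [ 0.09  0.04 -0.01] open 30.4 q [-0.42  0.76  0.25  1.67 -0.25  0.74 -2.  ]
shift [ 0.0031 -0.0015  0.0441] turn [0.17 0.27 0.07]
```

View pics/side4c.png

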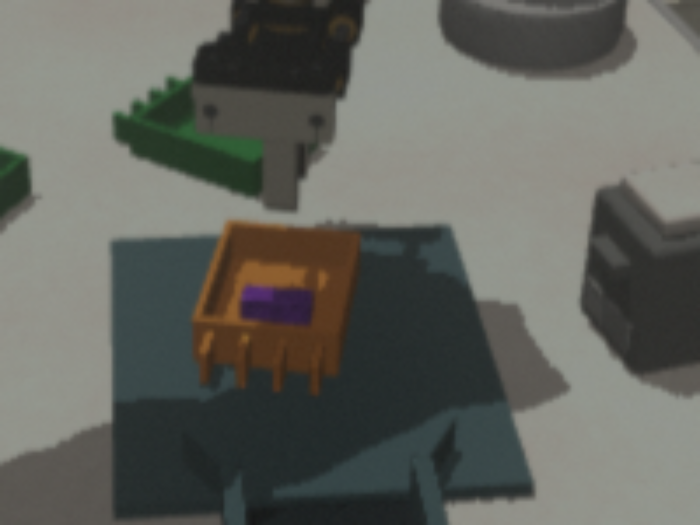

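The finger (crop pixel 282,200) hangs above the middle of the tray's rear wall, so I go down.

send_rows --deltas '[[[0.003,-0.0015,0.015],[0,0,0]],[[0.003,-0.0015,0.03],[0,0,0]],[[0.003,-0.0015,0.04],[0,0,0]],[[0.003,-0.0015,0.044],[0,0,0]],[[0.003,-0.0015,0.044],[0,0,0]]]'

```text
time: 6.95
eef_pos: [0.607, 0.143, 0.0361]
orientation: [0.001, 0.981, -0.193, -0.002]
ft_force: [-0.1, -0.2, -0.0]
gripper_width: 0.333
```

```bash
python3 go.py 606 143.3 35 -112.3
```

```text
t 6.95 pos [607.  143.   36.1] yawY -112.26 tz [-0.003 -0.001 -1.   ] F [-0.1 -0.2 -0. ] M [ 0.08  0.03 -0.02] open 30.9 q [-0.4   0.82  0.23  1.69 -0.27  0.67 -1.99]
shift [-0.0011  0.0002  0.0011] turn [0.11 0.16 0.04]
```

Close on the wall.

send_rows --deltas '[[[0,0,0.001],[0,0,0]],[[0,0,0.001],[0,0,0]],[[0,0,0.001],[0,0,0]],[[0,0,0.001],[0,0,0]],[[0,0,0.001],[0,0,0]]]' --hand 0 --force 20

```text
time: 7.45
eef_pos: [0.6072, 0.1429, 0.0356]
orientation: [0.001, 0.981, -0.193, -0.001]
ft_force: [-1.7, -0.8, 2.4]
gripper_width: 0.04
```

```bash
python3 go.py 606 143.3 35 -98
```

```text
t 7.45 pos [607.2 142.9  35.6] yawY -112.28 tz [-0.003 -0.001 -1.   ] F [-1.7 -0.8  2.4] M [-0.01  0.14 -0.03] open 3.8 q [-0.4   0.82  0.23  1.69 -0.27  0.67 -1.99]
shift [-0.0012  0.0001  0.0006] turn [  0.08   0.15 -14.28]
```

```bash
python3 go.py 598.8 115 35 -98.03
```

```text
t 7.45 pos [607.2 142.9  35.6] yawY -112.28 tz [-0.003 -0.001 -1.   ] F [-1.7 -0.8  2.4] M [-0.01  0.14 -0.03] open 3.8 q [-0.4   0.82  0.23  1.69 -0.27  0.67 -1.99]
shift [0.0028 0.029  0.0006] turn [  0.08   0.15 -14.25]
```

send_rows --deltas '[[[0.0006,0.006,0.0006],[0,0,-3]],[[0.0012,0.012,0.0006],[0,0,-6]],[[0.0017,0.018,0.0006],[0,0,-9]],[[0.0022,0.024,0.0006],[0,0,-12]],[[0.0028,0.029,0.0006],[0,0,-14.25]]]'

```text
time: 7.95
eef_pos: [0.599, 0.1163, 0.0356]
orientation: [-0.001, 0.998, -0.069, -0.001]
ft_force: [0.0, 1.9, 1.6]
gripper_width: 0.04
```

```bash
python3 go.py 598.8 115 35 -98.03
```

```text
t 7.95 pos [599.  116.3  35.6] yawY -97.89 tz [-0.002  0.001 -1.   ] F [0.  1.9 1.6] M [ 0.49  0.09 -0.02] open 3.7 q [-0.32  0.8   0.15  1.73 -0.19  0.63 -1.77]
shift [-0.0001  0.0014  0.0006] turn [-0.07  0.11  0.14]
```

```bash
python3 go.py 592.5 70.4 35 -98.03
```

```text
t 7.95 pos [599.  116.3  35.6] yawY -97.89 tz [-0.002  0.001 -1.   ] F [0.  1.9 1.6] M [ 0.49  0.09 -0.02] open 3.7 q [-0.32  0.8   0.15  1.73 -0.19  0.63 -1.77]
shift [-0.0002  0.0464  0.0005] turn [-0.07  0.11  0.14]
```

send_rows --deltas '[[[0,0.01,0.0005],[0,0.1,0.14]],[[0,0.02,0.0005],[0,0.1,0.14]],[[0,0.03,0.0005],[0,0.1,0.14]],[[0,0.04,0.0005],[0,0.1,0.14]],[[0,0.0464,0.0005],[0,0.1,0.14]]]'

```text
time: 8.45
eef_pos: [0.5931, 0.0694, 0.0356]
orientation: [-0.001, 0.997, -0.071, 0.001]
ft_force: [1.7, 3.6, 5.6]
gripper_width: 0.04
```

```bash
python3 go.py 586.2 25.8 35 -98.03;python3 - <<'E'
from h import *
for n in("top","side"):
    s,d=snapshot(n);cv2.imwrite(f"pics/{n}5.png",s);np.save(f"{n}5.npy",d)
    c=s[110:260,250:450] if n=="top" else s[170:340,250:450]
    cv2.imwrite(f"pics/{n}5c.png",cv2.resize(c,None,fx=3.5,fy=3.5))
E
```

```text
t 8.45 pos [593.1  69.4  35.6] yawY -98.11 tz [ 0.001  0.002 -1.   ] F [1.7 3.6 5.6] M [ 0.88 -0.   -0.05] open 3.7 q [-0.24  0.79  0.14  1.77 -0.18  0.6  -1.7 ]
shift [-0.0007  0.0442  0.0005] turn [-0.1  -0.06 -0.08]
```

View pics/side5c.png

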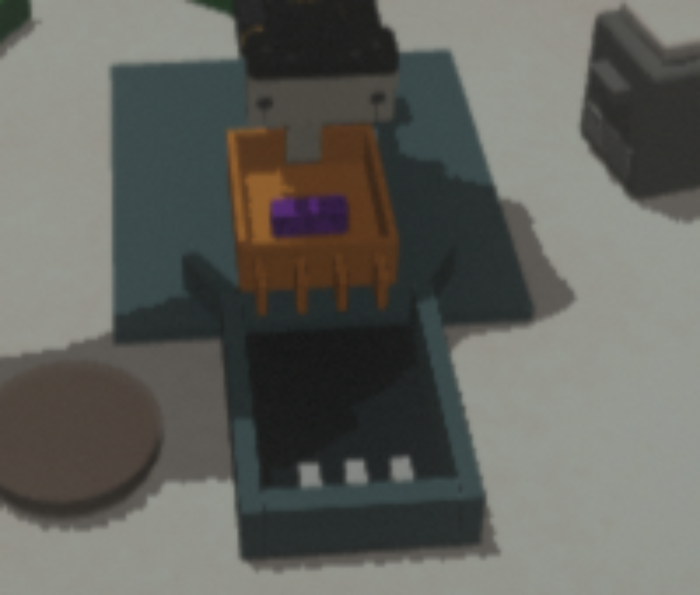

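View pics/top5c.png

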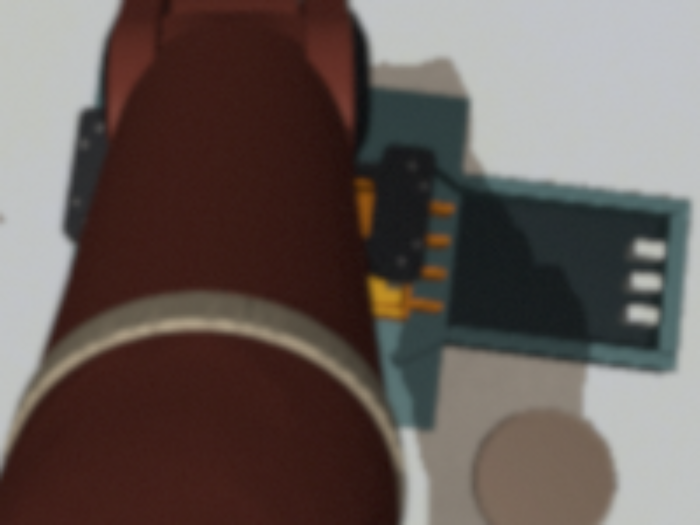

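Run:
```python
from meas import *
ex=np.array([-.1397,-.9902]);ey=np.array([.9902,-.1397]);o=np.array([575.3,-51.4])
def dk(P):
    r=P[:,:2]*1000-o;return np.c_[r@ex,r@ey].round(1)
s=cv2.imread("pics/side5.png")
print("front rim corners",dk(ray("side",np.array([[240,245],[397,240]])/3.5+[250,170],.037)))
for n,roi,off in[("top",(371,150,385,205),0),]:
    im=cv2.imread("pics/top5.png");k=q(0,im,n,(8,110,50),(30,255,255),roi)
    N,l,st,ce=cv2.connectedComponentsWithStats(k)
    for i in range(1,N):
        if st[i,4]>6:print(st[i],dk(ray(n,ce[i],.031)))
```

```text
front rim corners [[-27.4 -39.3]
 [-24.9  39.3]]
[372 167   8   5  29] [[-13.5  27.8]]
[371 177   8   4  29] [[-13.2   7.9]]
[371 186   7   4  24] [[-12.8 -11.6]]
[371 195   6   4  17] [[-11.6 -31.3]]
```

```bash
python3 go.py 583 -2 35 -98.03
```

```text
t 8.55 pos [593.   68.1  35.5] yawY -98.16 tz [ 0.001 -0.    -1.   ] F [-0.5  0.1  6.9] M [ 0.1   0.12 -0.06] open 4.1 q [-0.24  0.79  0.14  1.77 -0.18  0.6  -1.7 ]
shift [0.0001 0.0709 0.0006] turn [ 0.01 -0.04 -0.13]
```

send_rows --deltas '[[[0,0.007,0],[0,0,-0.1]],[[0,0.014,0],[0,0,-0.1]],[[0,0.021,0],[0,0,-0.1]],[[0,0.028,0],[0,0,-0.1]],[[0,0.035,0],[0,0,-0.1]]]'

```text
time: 9.05
eef_pos: [0.5879, 0.033, 0.0356]
orientation: [0.0, 0.998, -0.07, 0.0]
ft_force: [0.0, 3.1, 4.0]
gripper_width: 0.041
```

```bash
python3 go.py 583 -2 35 -98.03
```

```text
t 9.05 pos [587.9  33.   35.6] yawY -98.06 tz [ 0.001 -0.    -1.   ] F [0.  3.1 4. ] M [0.8  0.   0.01] open 3.8 q [-0.18  0.78  0.13  1.79 -0.17  0.58 -1.65]
shift [0.     0.0354 0.0006] turn [-0.   -0.04 -0.03]
```

send_rows --deltas '[[[0,0.007,0],[0,0,0]],[[0,0.014,0],[0,0,0]],[[0,0.021,0],[0,0,0]],[[0,0.028,0],[0,0,0]],[[0,0.035,0],[0,0,0]]]'

```text
time: 9.55
eef_pos: [0.5829, -0.0022, 0.0356]
orientation: [0.0, 0.998, -0.07, 0.0]
ft_force: [1.1, 2.8, 3.4]
gripper_width: 0.038
```

```bash
python3 go.py 574.9 -55.3 35 -98.03;python3 - <<'E'
from h import *
for n in("top","side"):
    s,d=snapshot(n);cv2.imwrite(f"pics/{n}6.png",s)
    c=s[110:260,250:450] if n=="top" else s[190:340,280:430]
    cv2.imwrite(f"pics/{n}6c.png",cv2.resize(c,None,fx=4,fy=4))
E
```

```text
t 9.55 pos [582.9  -2.2  35.6] yawY -98.05 tz [ 0.001 -0.    -1.   ] F [1.1 2.8 3.4] M [ 0.83  0.03 -0.01] open 3.5 q [-0.11  0.77  0.12  1.81 -0.16  0.57 -1.6 ]
shift [-0.0005  0.0537  0.0006] turn [ 0.   -0.03 -0.02]
```

View pics/side6c.png

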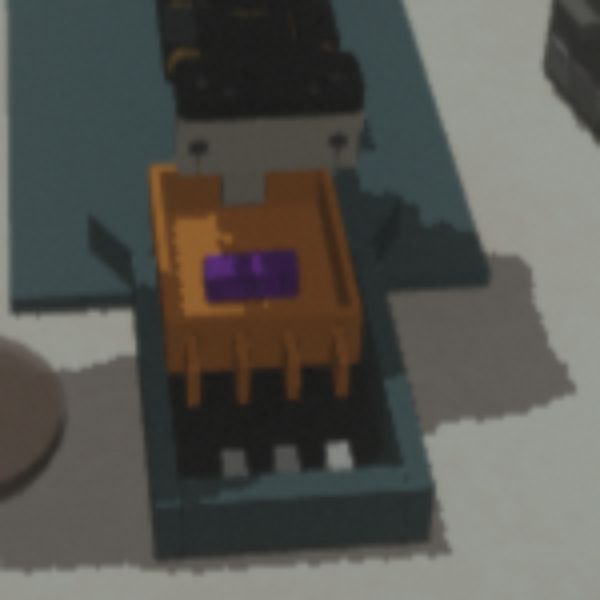

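View pics/top6c.png

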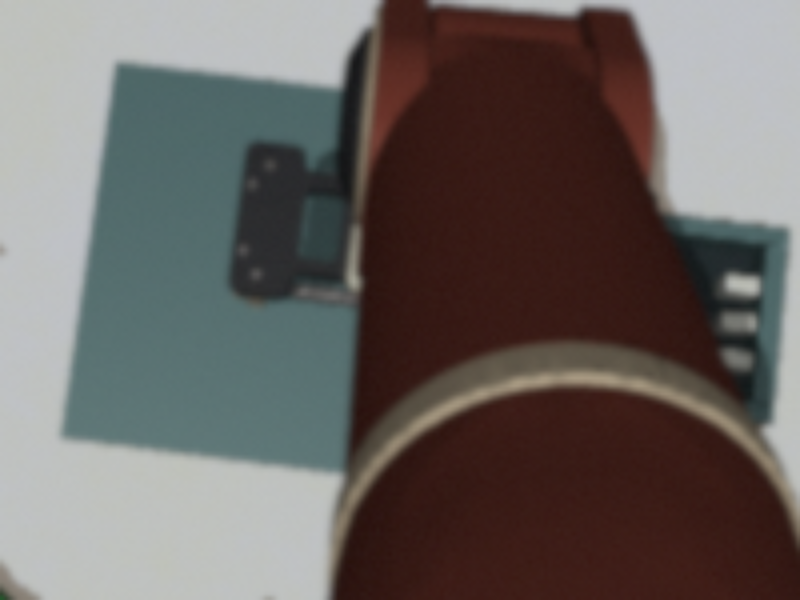

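The tray has entered between the flares, and the clamp lies in it at side-crop pixel (252,275). I check the fin alignment in board coordinates.

Run:
```python
from meas import *
ex=np.array([-.1397,-.9902]);ey=np.array([.9902,-.1397]);o=np.array([575.3,-51.4])
def dk(P):
    r=P[:,:2]*1000-o;return np.c_[r@ex,r@ey].round(1)
f=lambda L:np.array(L)/4+[280,190]
print("fin tip tops",dk(ray("side",f([[193,348],[243,348],[294,345],[343,342]]),.031)))
print("fin tip bottoms",dk(ray("side",f([[193,403],[243,401],[294,399],[343,394]]),.010)))
print("rim front corners",dk(ray("side",f([[165,320],[361,315]]),.037)))
print("pocket fins",dk(ray("side",f([[234,451],[286,447],[339,443]]),.025)))
print("inner wall tops",dk(ray("side",f([[155,390],[387,370]]),.031)))
```

```text
fin tip tops [[ 57.6 -29.8]
 [ 59.2  -9.8]
 [ 59.2  10.8]
 [ 59.1  30.7]]
fin tip bottoms [[ 67.4 -30.6]
 [ 68.  -10.4]
 [ 68.6  10.3]
 [ 67.5  30.5]]
rim front corners [[ 47.  -40.3]
 [ 50.6  39. ]]
pocket fins [[107.3 -18.5]
 [106.9   1.5]
 [106.6  22. ]]
inner wall tops [[ 79.1 -46.6]
 [ 75.9  45.6]]
```

```bash
python3 go.py 579 -35.8 35.2 -98.03 576.2 -55.6 35.2 -98.03
```

```text
t 9.65 pos [582.6  -4.2  35.5] yawY -98.18 tz [ 0.    -0.002 -1.   ] F [-0.3 -1.4  4. ] M [-0.03  0.12  0.03] open 3.7 q [-0.11  0.77  0.13  1.81 -0.16  0.57 -1.6 ]
shift [0.0009 0.0318 0.0004] turn [ 0.13 -0.02 -0.15]
shift [0.001  0.0518 0.0005] turn [ 0.13 -0.02 -0.15]
```

send_rows --deltas '[[[0.0005,0.006,0],[0,0,-0.1]],[[0.0009,0.012,0],[0,0,-0.1]],[[0.0009,0.018,0],[0,0,-0.1]],[[0.0009,0.025,0],[0,0,-0.1]],[[0.0009,0.032,0],[0,0,-0.1]]]'

```text
time: 10.15
eef_pos: [0.5788, -0.0364, 0.0356]
orientation: [0.001, 0.998, -0.07, 0.0]
ft_force: [1.4, 3.9, 4.6]
gripper_width: 0.04
```

```bash
python3 go.py 576.2 -55.6 35.2 -98.03
```

```text
t 10.15 pos [578.8 -36.4  35.6] yawY -98.07 tz [-0.    -0.002 -1.   ] F [1.4 3.9 4.6] M [ 0.93 -0.   -0.05] open 3.7 q [-0.05  0.77  0.12  1.82 -0.15  0.56 -1.55]
shift [0.0001 0.0193 0.0004] turn [ 0.12 -0.01 -0.04]
```

send_rows --deltas '[[[0,0.003,0],[0,0,0]],[[0,0.006,0],[0,0,0]],[[0,0.009,0],[0,0,0]],[[0,0.012,0],[0,0,0]],[[0,0.015,0],[0,0,0]]]'

```text
time: 10.65
eef_pos: [0.5766, -0.0513, 0.0356]
orientation: [0.001, 0.998, -0.07, -0.0]
ft_force: [0.8, 2.5, 3.4]
gripper_width: 0.041
```

```bash
python3 go.py 576.2 -55.6 35.2 -98.03;python3 - <<'E'
from h import *
s,d=snapshot("side");cv2.imwrite(f"pics/side7.png",s)
cv2.imwrite(f"pics/side7c.png",cv2.resize(s[190:340,280:430],None,fx=4,fy=4))
E
```

```text
t 10.65 pos [576.6 -51.3  35.6] yawY -98.05 tz [-0.    -0.002 -1.   ] F [0.8 2.5 3.4] M [ 0.95 -0.04 -0.06] open 3.8 q [-0.02  0.77  0.11  1.82 -0.15  0.56 -1.53]
shift [0.0002 0.0043 0.0004] turn [ 0.12 -0.   -0.02]
```

View pics/side7c.png

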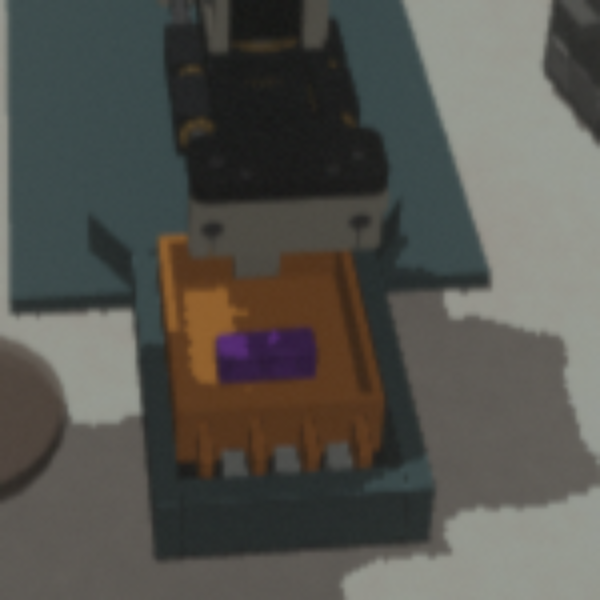

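The tray's fins (crop pixels x 206, 258, 310 and 362) lie between the pocket's fins (235, 287 and 339). A few mm remain.

send_rows --deltas '[[[0,0.0015,0],[0,0,0]],[[0,0.003,0],[0,0,0]],[[0,0.0045,0],[0,0,0]],[[0,0.0045,0],[0,0,0]]]'

```text
time: 11.1
eef_pos: [0.5746, -0.0582, 0.0346]
orientation: [0.002, 0.997, -0.071, -0.001]
ft_force: [0.3, 0.3, -2.6]
gripper_width: 0.04
```

```bash
python3 go.py 576.2 -55.6 35.2 -98.03
```

```text
t 11.1 pos [574.6 -58.2  34.6] yawY -98.17 tz [-0.003 -0.004 -1.   ] F [ 0.3  0.3 -2.6] M [ 0.16 -0.02  0.05] open 3.8 q [-0.01  0.77  0.12  1.82 -0.14  0.56 -1.52]
shift [ 0.0012 -0.0028 -0.0006] turn [ 0.27  0.13 -0.14]
```

The vertical force has changed sign: the tray's weight now hangs from the hand, so its rear edge is past the ledge. I lower it.

send_rows --deltas '[[[0.0004,-0.001,0.001],[0,0,0]],[[0.0008,-0.0015,0.002],[0.2,0.1,0]],[[0.0008,-0.0015,0.003],[0.2,0.1,0]],[[0.0008,-0.0015,0.004],[0.2,0.1,0]],[[0.0008,-0.0015,0.004],[0.2,0.1,0]]]'

```text
time: 11.6
eef_pos: [0.5755, -0.0568, 0.0305]
orientation: [0.001, 0.997, -0.071, -0.0]
ft_force: [0.3, 0.3, -2.2]
gripper_width: 0.04
```

```bash
python3 go.py 576.2 -55.6 29.2 -98.03
```

```text
t 11.6 pos [575.5 -56.8  30.5] yawY -98.17 tz [-0.001 -0.001 -1.   ] F [ 0.3  0.3 -2.2] M [ 0.15 -0.01 -0.05] open 3.7 q [-0.01  0.78  0.11  1.82 -0.15  0.55 -1.52]
shift [ 0.0005 -0.0013  0.0013] turn [ 0.07  0.05 -0.14]
```

send_rows --deltas '[[[0,0,0.0005],[0,0,0]],[[0,0,0.001],[0,0,0]],[[0,0,0.0015],[0,0,0]],[[0,0,0.0015],[0,0,0]]]'

```text
time: 12.0
eef_pos: [0.5756, -0.0568, 0.0296]
orientation: [0.001, 0.997, -0.071, -0.0]
ft_force: [-1.3, -0.0, 3.9]
gripper_width: 0.044
```

```bash
python3 go.py 576.2 -55.6 29.2 -98.03
```

```text
t 12.0 pos [575.6 -56.8  29.6] yawY -98.17 tz [-0.001 -0.001 -1.   ] F [-1.3 -0.   3.9] M [ 0.16  0.33 -0.03] open 4.0 q [-0.01  0.78  0.11  1.82 -0.15  0.55 -1.52]
shift [ 0.0004 -0.0012  0.0004] turn [ 0.06  0.03 -0.14]
```

It touched down after a 6 mm drop (35.6 to 29.6 mm), as the ledge height requires. I release and withdraw.

send_rows --deltas '[[[0,0,0],[0,0,0]],[[0,0,0],[0,0,0]],[[0,0,0],[0,0,0]],[[0,0,0],[0,0,0]]]' --hand 0.18

```text
time: 12.4
eef_pos: [0.5757, -0.0568, 0.0295]
orientation: [0.001, 0.997, -0.071, -0.0]
ft_force: [0.3, 0.2, -0.9]
gripper_width: 0.177
```

send_rows --deltas '[[[0,0,-0.015],[0,0,0]],[[0,0,-0.03],[0,0,0]],[[0,0,-0.06],[0,0,0]],[[0,0,-0.1],[0,0,0]],[[0,0,-0.12],[0,0,0]]]'

```text
time: 12.9
eef_pos: [0.5775, -0.0571, 0.1538]
orientation: [0.001, 0.997, -0.071, 0.003]
ft_force: [1.4, 0.3, 0.7]
gripper_width: 0.181
```

```bash
python3 go.py 450 250 200 -98.03
```

```text
t 12.9 pos [577.5 -57.1 153.8] yawY -98.18 tz [ 0.006 -0.002 -1.   ] F [1.4 0.3 0.7] M [ 0.02 -0.03 -0.01] open 16.8 q [-0.04  0.6   0.15  1.74 -0.12  0.81 -1.54]
shift [-0.1696 -0.2858 -0.0475] turn [ 0.05 -0.33 -0.15]
```

Moving the arm aside for a clear top view.

send_rows --deltas '[[[-0.02,-0.045,-0.02],[0,0,0]],[[-0.045,-0.085,-0.04],[0,0,0]],[[-0.07,-0.125,-0.045],[0,0,0]],[[-0.095,-0.165,-0.045],[0,0,0]],[[-0.12,-0.205,-0.045],[0,0,0]]]'

```text
time: 13.4
eef_pos: [0.4868, 0.165, 0.1996]
orientation: [-0.0, 0.997, -0.071, 0.004]
ft_force: [1.0, 0.4, 0.2]
gripper_width: 0.177
```

send_rows --deltas '[[[-0.02,-0.04,0],[0,0,0]],[[-0.04,-0.08,0],[0,0,0]],[[-0.05,-0.12,0],[0,0,0]],[[-0.05,-0.12,0],[0,0,0]],[[-0.05,-0.12,0],[0,0,0]]]'

```text
time: 13.9
eef_pos: [0.454, 0.2917, 0.2]
orientation: [-0.0, 0.998, -0.07, 0.004]
ft_force: [0.1, -0.2, 0.6]
gripper_width: 0.184
```

```bash
python3 go.py
python3 - <<'E'
from h import *
for n in("top","side"):
    s,d=snapshot(n);cv2.imwrite(f"pics/{n}8.png",s);np.save(f"{n}8.npy",d)
    cv2.imwrite(f"pics/{n}8c.png",cv2.resize(s[140:240,350:470] if n=="top" else s[190:340,280:430],None,fx=4,fy=4))
E
```

```text
t 13.9 pos [454.  291.7 200. ] yawY -98.03 tz [ 0.009 -0.    -1.   ] F [ 0.1 -0.2  0.6] M [ 0.02 -0.01 -0.04] open 17.1 q [-0.72  0.48  0.16  1.8  -0.09  0.86 -2.23]
```

View pics/top8.png

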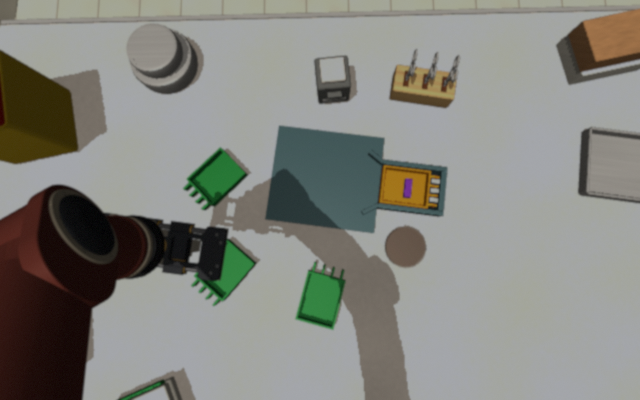

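View pics/side8c.png

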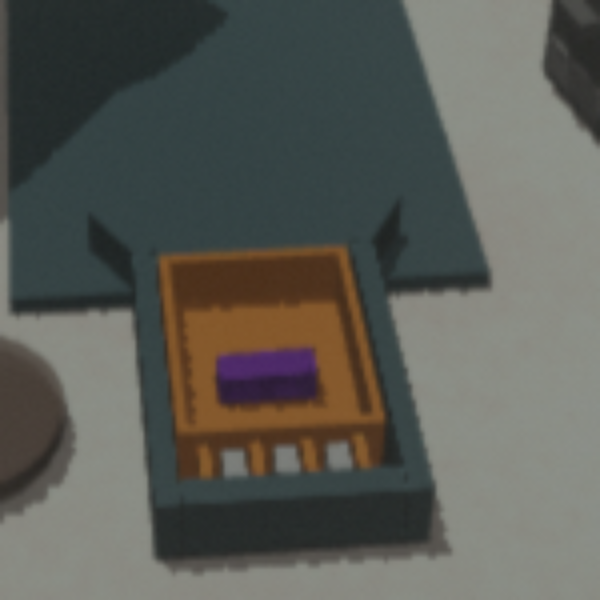

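View pics/top8c.png

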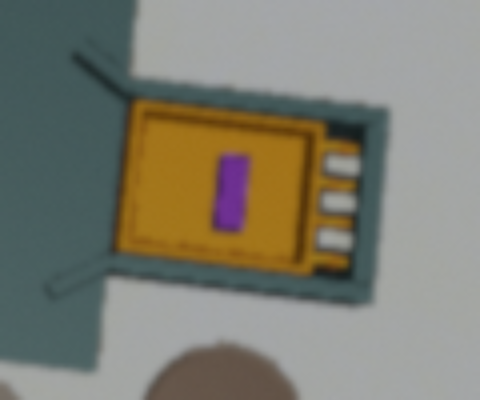

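The tray sits in the pocket (top view 408,187) with its fins interleaved and the clamp inside. The bystanders are at the same pixels as before. I check height and level.

Run:
```python
from meas import *
ex=np.array([-.1397,-.9902]);ey=np.array([.9902,-.1397]);o=np.array([575.3,-51.4])
for n,roi in(("top",(370,150,445,225)),("side",(310,245,385,312))):
    im=cv2.imread(f"pics/{n}8.png");d=np.load(f"{n}8.npy");C=cloud(n,d);m=q(0,im,n,(8,110,40),(30,255,255),roi)>0
    P=C[m];r=P[:,:2]*1000-o;x=r@ex;y=r@ey;z=P[:,2]*1000
    for nm,k in[("rear",(x<8)&(z>24)),("front",(x>96)&(x<104)&(z>24)),("left",(y>35)&(z>24)),("right",(y<-35)&(z>24)),("floor",(x>10)&(x<90)&(abs(y)<30)&(z<15))]:
        print(n,nm,k.sum(),np.median(z[k]).round(1),np.percentile(z[k],90).round(1))
    k=(z>28)&(x<104.5);a=rect(P[k]);c=a[0]-o;print(a,"dock c",c@ex,c@ey)
    V=q(0,im,n,(130,90,40),(150,255,255),(330,150,445,300))>0;print("clamp z",np.percentile(C[V][:,2]*1000,[50,90]).round(1))
A,B=cv2.imread("pics/top0.png"),cv2.imread("pics/top8.png")
for nm,(x0,y0,x1,y1) in dict(petri=(383,224,428,268),stand=(388,45,462,110),disp=(312,50,355,106)).items():
    g=lambda I:cv2.cvtColor(I,cv2.COLOR_BGR2GRAY)[y0:y1,x0:x1].astype(np.float32)
    print(nm,np.round(cv2.phaseCorrelate(g(A),g(B)),2).tolist() if 0 else cv2.phaseCorrelate(g(A),g(B)))
```

```text
top rear 102 31.4 809.4
top front 113 31.0 32.4
top left 128 31.0 33.0
top right 146 31.5 34.5
top floor 861 7.5 9.3
(array([548.2, -44. ]), array([113.6, 249.8]), 17.93) dock c -3.541610000000011 -27.86819999999991
clamp z [22.9 24.9]
side rear 200 30.5 32.5
side front 283 30.3 32.6
side left 162 31.5 32.9
side right 157 32.0 33.3
side floor 713 8.1 9.2
(array([ 567.4, -103.9]), array([102.7,  80.1]), 81.97) dock c 53.089130000000004 -0.4883299999999767
clamp z [22.5 24.9]
petri ((0.5940314731587151, 0.449815155331585), 0.9591302014574592)
stand ((0.5051069836715598, -0.013947697228324785), 0.9950105776610197)
disp ((0.519857687616657, 0.007289341470873012), 0.9924389171600342)
```

```bash
python3 -c "
from rig import *
print(observe()['time'],observe()['joint_velocities']);print(sign_off())"
```

```text
14.0 [ 0.01689031 -0.00076527  0.00775651  0.00434977 -0.00239148 -0.00250034
 -0.00133357]
the job is handed in; nothing more can be done
None
```

The clamp is in the amber tray, and the tray sits fully down in the pocket, finned end first. I handed the job in at 14.0 s with the hand well clear.

I put the clamp in the tray first. Then I gripped the tray's rear wall, squared it up on the apron and slid it in. Once the rear edge passed the ledge, I lowered the tray 6 mm until it touched the floor.

**Last checks:**
- **Height and level:** the rim reads 30 to 32 mm on all four sides in both views, against 31 mm expected. The tray floor reads about 7.5 to 8 mm, against 7 mm.
- **Position:** the side view puts the tray's middle at x 53, y -0.5 mm on the board, within the 2 mm play, and square to the board within the measurement.
- **Clamp:** its top is at about 23 mm, as it should be when flat on the tray floor.
- **Forces:** the readings between moves stayed under 10 N.

**Checks that were unclear:**
- **Tray rectangle from above:** this fit was spoiled by bad depth pixels, so I relied on the side view for the tray's position.
- **Bystanders:** the before-and-after comparison showed a shift of about 0.5 pixel for all three (about 1 mm if real). It is nearly the same for each, so I took it as an artefact of the method; by eye none has moved.

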